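# Shut the ball valve and hold the contact probe on its boss

### The job

Close the ball valve clamped in the test fixture by swinging its lever clockwise (seen from above) all the way to its stop. Then take the spring-tipped contact probe out of its stand and hold it upright with its tip on the ring-marked top of the small round boss on the valve, pressed lightly so that the tip is pushed in about half of its travel. Finish while still holding it there; do not put it down, never push hard on the boss, and leave the cap tray, the spare valve and the coupling where they are.

Things in the scene. Friction and masses are not known exactly. Their poses are not given: they have to be found in the camera images.
- fixture: Fixed aluminium base plate, 150 (x) x 190 (y) x 12 mm, carrying a nickel-plated one-inch ball valve lying along the fixture's y axis between two dark clamp blocks (blocks at y = -79 to -49 and 49 to 79 mm, 50 mm wide, tops 85 mm above the work surface; the valve's hex ends reach 84 mm). Origin: centre of the plate's underside, on the work surface; x, y along the plate's sides, z up. The valve stem is vertical, straight above the origin.
- stem (a point): Point on the lever's vertical pivot axis, at the lever's mid-height (108 mm above the work surface). A nut on the pivot stands up to 120 mm.
- lever (a joint): Angle of the valve lever (rad): 0 = open, the lever points along the fixture's -y; it grows clockwise seen from above to 1.571 = closed, at a hard stop, the lever pointing along the fixture's -x. It starts open or partly open and stays where it is left; turning takes about 0.15 N m (1.5 N at 100 mm from the pivot).
- lever_end (a point): Outer end of the lever, 130 mm from the pivot, on the lever's centre line at mid-height. The blue grip sleeve runs from 45 to 130 mm from the pivot, is 22 mm wide and 12 mm tall (102 to 114 mm above the work surface), with free space under it beyond the clamp block and base plate.
- boss: Small upright round boss, 22 mm in diameter, on top of the valve at the end away from the open lever: 36 mm from the pivot along the fixture's +y. Its flat top is marked with a dark ring 13 mm in diameter. Origin: centre of the flat top, 89 mm above the work surface. Rigid.
- stand: Fixed aluminium block, 80 x 80 x 60 mm tall, with a 21 mm vertical through hole in its middle in which the probe stands. Origin: centre of its underside.
- probe: Contact probe, about 0.2 kg, standing upright in the stand: black square handle 26 x 26 mm, 70 mm tall; below it a steel nose 16 mm in diameter, 35 mm long; below that the sprung tip. Origin: centre of the handle's underside (its shoulder, which rests on the stand's top, 60 mm above the work surface); z up along the handle, x and y square to the handle's flats.
- probe_tip (a point): The lowest point of the probe's sprung round-ended steel tip (8 mm in diameter): 49 mm below the probe's origin when free, moving up with the tip.
- plunger (a joint): How far the sprung tip is pushed into the probe (m): 0 = free, 0.008 = fully in, at a hard stop. The push it takes is 1.5 N to start and 5.5 N fully in (0.5 N per mm).
- cap_tray: Bystander: loose white open tray of yellow caps, 100 x 100 x 40 mm. Origin: centre of its underside.
- spare_valve: Bystander: loose ball valve without lever, 96 mm long (y), 50 mm wide, 60 mm tall, on the work surface. Origin: centre of its underside.
- coupling: Bystander: loose hex coupling, 44 mm wide, 38 mm tall. Origin: centre of its underside.
Things that resemble listed ones, but are neither listed nor needed, are in the scene too. What is shaped like the probe but red is not meant.

How it is judged:
On the way, in this order (a step that is already met when the one before it is completed fails the run):
1. the valve lever is at its closed stop (within 0.12 rad) while the probe is still in its stand (value of joint lever above 1.45 rad and height (world z) of probe below 0.08 m), for 0.2 s.
2. the probe is drawn up clear of its stand (tip above the stand's top) (height (world z) of probe_tip above 0.062 m and contact force between the fingers and probe above 0.5 N), for 0.1 s.
At the end, for the whole second after the job is handed in: The valve lever is within 0.12 rad of its closed stop; the gripper still holds the probe, upright within 8 degrees and still, clear of the stand, its tip on the boss within 8 mm of the centre, pushed in 1.5 to 6.8 mm with a force of 1 to 7 N (value of joint lever above 1.45 rad and horizontal distance between probe_tip and boss below 0.008 m and angle between probe's own z axis and vertical below 0.14 rad and height (world z) of probe above 0.12 m and value of joint plunger between 0.0015 and 0.0068 m and contact force between probe and boss between 1 and 7 N and contact force between the fingers and probe above 1 N and contact force between probe and stand below 0.1 N and contact force between probe and fixture below 7 N and linear speed of probe below 0.02 m/s); the arm keeps its last pose, push and grip.
It fails at once if the boss is pushed hard (over 15 N) (contact force between anything else and boss above 15 N).
It fails at once if the cap tray is moved (distance of cap_tray from where it was at the start of the episode above 0.02 m).
It fails at once if the spare valve is moved (distance of spare_valve from where it was at the start of the episode above 0.02 m).
It fails at once if the coupling is moved (distance of coupling from where it was at the start of the episode above 0.02 m).
It also fails if it takes over 61 s, if anything falls off the work surface, if the arm or the gripper's body presses on something with over 40 N, if the wrist force passes 120 N, or if a joint passes its speed limit or range.

### The arm

A 6-joint arm with a two-finger parallel gripper is mounted at the origin on the work surface. World frame = base frame: x ahead of the robot, y to its left, z up, the work surface at z = 0. Lengths are in m, angles in rad, forces in N, time in s.
With the tool pointing down it reaches from about 0.3 to 0.75 m from the base axis. Payload 8.5 kg.
Tool frame: the origin (TCP) lies midway between the tips of the shut fingers; the grasp point (between the pads) lies 19 mm behind it (bot.hold_point_z is the distance from the TCP to the grasp point, in m); z points along the fingers, y is the line along which they close (so a half turn about z gives the same grasp; the last joint's range is limited). The gripper opens to 88 mm and grips with 3 to 60 N. Pads are 18 mm wide; open, the fingers measure 123 mm over their backs; the gripper's body (75 mm by 187 mm) begins 45 mm behind the grasp point.
Start: joints at [-1.342, 0.381, 1.297, -0, 1.464, -0.215], TCP at [0.236, -0.497, 0.204] pointing down, gripper open.
Joint ranges: [-3.11, 3.11], [-0.89, 2.33], [0.22, 2.48], [-1.42, 4.56], [0.17, 2.85], [-2.88, 2.88]. Speed limits (rad/s): [2.39, 2.39, 3.14, 3.14, 3.14, 3.14].

### API

Orientations are given as a rotation vector (axis times angle).
In Python, from workcell import sense, camera, hand_in, bot gives the robot as it stands.
- The arm moves only by the shell command python3 -m jog 'ROWS' [FORCE]. ROWS is JSON, a list of rows, each an object of numbers: "claw": the opening, from 0 (shut) to 1 (fully open); "tx", "ty", "tz": the shift along the tool's x, y, z in cm; "ax", "ay", "az": the turn, a rotation vector about the tool's x, y, z in degrees. In form: [{"claw": .., "tx": .., "ty": .., "tz": .., "ax": .., "ay": .., "az": ..}, ...]. A call has 1 to 5 rows; each row is the pose to reach, as a shift and turn from the pose commanded when the call began, along the tool's axes at that moment; what a row does not reach only later rows make up. A row lasts 1/12 s, in which the tool goes at most 41.7 mm and 7.16 degrees, less where a joint would pass 70% of its speed; a pose out of reach is approached as far as the arm can. A call with a gripper value outside its range is refused whole. The fingers move at their own pace and stop on an object; FORCE is the grip in N (left out, the last holds). Time passes only in rows, so rows that repeat a pose let the fingers close. It gives the time, the measured TCP pose, the force, the opening and the grip force at its end, in the units of the state.
- sense(): the state, without advancing time (a new reading comes with each control period).
- camera(name): name is "side" or "top" or "wrist"; returns a dict with "pixels" (384x512x3 uint8, red, green, blue), "depth" (384x512 float32, m along the optical axis (not along the pixel's ray), 0 where there is no reading), "fovy" (degrees; the focal length in pixels is half the picture's height over the tangent of half this angle, whatever the lens; pixels are square), "cx", "cy" (the principal point, pixels), "R" (3x3) and "t" (3): a world point X has camera coordinates R X + t. Camera axes: x right, y down, z forward; pixel columns grow to the right and rows downward; lengths in m; the calibration is good to about 2 mm. A picture is of the moment at which its call begins.
- hand_in(): hands the job in; it is judged then, once.
The state is a dict: "clock": time; "joint_positions": joint angles; "qvel": joint speeds; "effort": joint torques, N m; "eef_pos": TCP position; "eef_rot": TCP orientation; "force": force on the tool from outside, world axes, zero at the start; "ft_torque": the same for the moment, N m; "width": finger opening in m; "finger_force": force on a finger pad.
Only numpy, scipy, OpenCV 4.12 (cv2) and the standard library are available. Lean on these libraries where they do the work, as an engineer would, in place of code of your own. Each camera call takes 0.05 s, during which the arm holds its last target. There are 200 camera calls.

## Working session

There is one attempt and no reset: what is moved stays moved. The work goes in short steps, Python scripts to look and compute and a shell command to move; the robot and the scene stay as the last step left them, time stands still between calls to the robot, and variables do not carry over. Pictures are saved under pics/ and viewed, at most 10 in all, crops included, and the job is handed in when it is done.

```bash
mkdir -p pics
cat > h.py <<'E'
import numpy as np, cv2
from workcell import sense, camera, hand_in, bot
def cloud(c):
    d=c["depth"];h,w=d.shape;f=h/2/np.tan(np.radians(c["fovy"])/2)
    v,u=np.mgrid[:h,:w]
    P=np.stack([(u-c["cx"])/f*d,(v-c["cy"])/f*d,d],-1)
    W=(P-np.array(c["t"]))@np.array(c["R"])
    W[d==0]=np.nan
    return W
def save(c,n): cv2.imwrite("pics/"+n,c["pixels"][:,:,::-1])
E
python3 - <<'E'
from h import *
for n in("top","side"):
    c=camera(n);save(c,n+"1.png");np.savez("/tmp/"+n,**c)
    print(n,c["fovy"],np.array(c["R"]).round(3).tolist(),-np.array(c["R"]).T@np.array(c["t"]))
print(sense())
E
```

```text
top 44.19790605869004 [[0.018, -1.0, -0.012], [-0.989, -0.016, -0.146], [0.146, 0.014, -0.989]] [ 0.39244454 -0.05993823  1.41920221]
side 52.81228522550291 [[-0.916, -0.401, 0.015], [-0.211, 0.451, -0.867], [0.341, -0.797, -0.498]] [0.24851341 0.72835149 0.58118894]
{'clock': 0.1, 'joint_positions': array([-1.34233356e+00,  3.81154127e-01,  1.29812152e+00, -7.29040142e-06,
        1.46356895e+00, -2.15314128e-01]), 'qvel': array([ 0.0024255 , -0.00061349, -0.00235032,  0.00193598,  0.00168136,
        0.00097986]), 'effort': array([ 4.36347953e-03, -4.38652790e+01, -2.24909216e+01,  7.15781981e-02,
        3.42862168e-02, -7.47383433e-05]), 'eef_pos': array([ 0.23607098, -0.49646174,  0.20360723]), 'eef_rot': array([-3.06335065e+00, -6.91102793e-01,  2.43038778e-05]), 'force': array([ 1.63815039,  0.25299893, -0.14241123]), 'ft_torque': array([-0.01325247, -0.03430574, -0.01267609]), 'finger_force': 0.0, 'width': 0.08836024308930288}
```

View pics/top1.png

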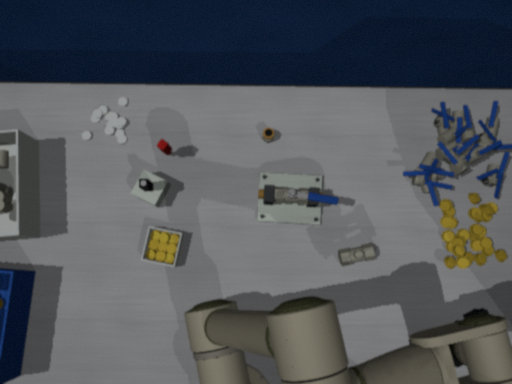

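View pics/side1.png

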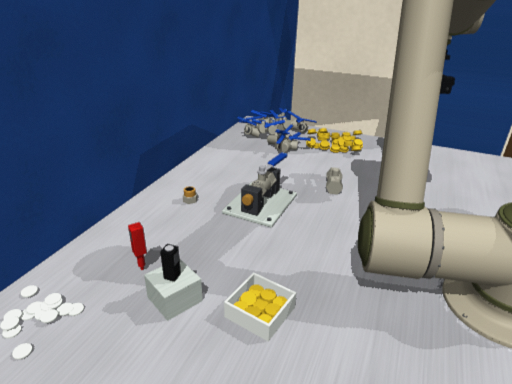

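The top view shows the fixture at about (290,198), its blue lever near (322,198) pointing right. The stand and black probe are at (150,187), the red decoy at (165,147), the cap tray at (162,246), the spare valve at (357,254) and the coupling at (268,134). The side view agrees, with the probe at (171,262) and the valve at (262,190).

Run:
```python
from h import *
def L(n): return dict(np.load(f"/tmp/{n}.npz"))
t=L("top");s=L("side")
for n,c in(("top",t),("side",s)):
    W=cloud(c);Z=W[...,2];p=c["pixels"].astype(int);r,g,b=p[...,0],p[...,1],p[...,2]
    X,Y=W[...,0],W[...,1]
    hsv=cv2.cvtColor(c["pixels"],cv2.COLOR_RGB2HSV)
    def rep(k,m):
        if m.sum()<8: print(n,k,m.sum());return
        q=W[m]; rect=cv2.minAreaRect((q[:,:2]*1000).astype(np.float32))
        print(n,k,m.sum(),"mean",q.mean(0).round(4),"z5-95",np.percentile(q[:,2],[5,95]).round(3),"rect",np.round(rect[0],1),np.round(rect[1],1),round(rect[2],1))
    v,u=np.mgrid[:384,:512]
    if n=="top":
        box=lambda a,b_,c_,d:(u>a)&(u<b_)&(v>c_)&(v<d)
        fx=box(250,345,165,230);st=box(125,178,165,207)
    else:
        box=lambda a,b_,c_,d:(u>a)&(u<b_)&(v>c_)&(v<d)
        fx=box(215,305,148,225);st=box(140,205,240,315)
    rep("plate",fx&(Z>0.006)&(Z<0.02))
    blue=fx&(b>r+50)&(Z>0.09)&(Z<0.13);rep("lever",blue)
    rep("blocks",fx&(Z>0.08)&(Z<0.09))
    rep("standtop",st&(Z>0.052)&(Z<0.067))
    rep("handletop",st&(Z>0.12)&(Z<0.14)&(p.max(-1)<90))
    rep("handle",st&(Z>0.07)&(Z<0.14))
    if blue.sum()>8:
        q=W[blue][:,:2];m=q.mean(0);d=np.linalg.svd(q-m,full_matrices=False)[2][0];print("leverdir",d,(q-m)@d.T@np.eye(1) if 0 else np.ptp((q-m)@d))
    rep("tray",(u>0)&(Z>0.03)&(Z<0.05)&(box(138,186,222,270) if n=="top" else box(220,300,272,338)))
    rep("spare",(Z>0.02)&(Z<0.07)&(box(330,385,238,270) if n=="top" else box(322,346,165,196)))
    rep("coupling",(Z>0.015)&(Z<0.05)&(box(255,280,122,145) if n=="top" else box(180,200,182,206)))
    rep("red",(r>g+80)&(r>b+80)&(g<70))
```

```text
top plate 2096 mean [ 0.5876 -0.1505  0.0122] z5-95 [0.007 0.017] rect [ 596.5 -174.1] [282.2 188.5] 89.6
top lever 196 mean [ 0.5793 -0.2364  0.1136] z5-95 [0.109 0.118] rect [ 579.5 -237.2] [80.7 19.7] 81.8
top blocks 403 mean [ 0.5927 -0.1334  0.0849] z5-95 [0.081 0.089] rect [ 591.7 -151.2] [157.8  50.2] 87.7
top standtop 593 mean [0.608  0.2594 0.0601] z5-95 [0.055 0.065] rect [610.8 263. ] [83.  78.5] 64.6
top handletop 70 mean [0.6094 0.2608 0.129 ] z5-95 [0.123 0.134] rect [610.5 261.6] [26.6 26.4] 8.7
top handle 154 mean [0.608  0.2591 0.1159] z5-95 [0.073 0.135] rect [610.3 261.7] [26.6 26.5] 5.3
leverdir [-0.15432759 -0.98801973] 0.08082235647602017
top tray 286 mean [0.4391 0.2223 0.0381] z5-95 [0.03  0.044] rect [439.9 222.8] [101. 100.] 79.4
top spare 541 mean [ 0.4264 -0.343   0.0398] z5-95 [0.025 0.06 ] rect [ 426.5 -343.8] [49.4 96.6] 12.9
top coupling 143 mean [ 0.7815 -0.084   0.0335] z5-95 [0.017 0.043] rect [783.6 -84.3] [37.7 36.1] 64.1
top red 47 mean [0.7245 0.2175 0.1197] z5-95 [0.115 0.124] rect [725.2 219. ] [22.3 19.6] 64.6
side plate 1231 mean [ 0.574  -0
[... 352 characters left out ...]
rect [642.9 246.9] [ 80.7 153.8] 64.3
side handletop 130 mean [0.606  0.2684 0.1267] z5-95 [0.121 0.131] rect [609.5 263.9] [25.2 25.3] 2.9
side handle 584 mean [0.6109 0.2661 0.1053] z5-95 [0.074 0.131] rect [655.3 247.4] [ 32.3 128.3] 70.8
leverdir [0.15805321 0.9874306 ] 0.08343039115046622
side tray 847 mean [0.4393 0.2273 0.0371] z5-95 [0.031 0.041] rect [440. 222.] [103.8 102.2] 79.8
side spare 298 mean [ 0.4242 -0.3277  0.0377] z5-95 [0.022 0.059] rect [ 425.6 -343.7] [ 50.3 100.3] 13.9
side coupling 155 mean [ 0.7807 -0.0778  0.03  ] z5-95 [0.017 0.04 ] rect [783.5 -80.9] [37.  39.5] 30.8
side red 459 mean [0.7183 0.2244 0.0821] z5-95 [0.023 0.12 ] rect [722.2 220.1] [24.7 23.4] 52.1
```

```bash
cat >> h.py <<'E'
from scipy.spatial.transform import Rotation as Ro
stem=np.array([.592,-.1507]); fy=np.array([.04,.999]); boss=stem+.036*fy
def pose(): 
    s=sense(); return np.array(s["eef_pos"]),Ro.from_rotvec(s["eef_rot"]),s
def to(*pts):
    p,R,s=pose()
    for q in pts: print("  t cm",(R.inv().apply(np.array(q)-p)*100).round(2))
def push(deg,r=.1,off=.029,z=.093):   # lever angle from open
    a=np.radians(-92.3-deg);u=np.array([np.cos(a),np.sin(a)]);n=np.array([u[1],-u[0]])
    return [*(stem+r*u-off*n),z]
E
python3 - <<'E'
from h import *
p,R,s=pose();print(R.as_matrix().round(3)); q=push(6.7,off=.045,z=.2);print(q);to(q)
E
```

```text
[[ 0.903  0.429 -0.   ]
 [ 0.429 -0.903  0.001]
 [ 0.    -0.001 -1.   ]]
[np.float64(0.6208025288227581), np.float64(-0.25650838498632417), 0.2]
  t cm [45.05 -5.15  0.38]
```

```bash
python3 -m jog '[{"claw":0,"tx":20,"ty":-2.3,"tz":0.4},{"claw":0,"tx":20,"ty":-2.3,"tz":0.4},{"claw":0,"tx":20,"ty":-2.3,"tz":0.4},{"claw":0,"tx":20,"ty":-2.3,"tz":0.4},{"claw":0,"tx":20,"ty":-2.3,"tz":0.4}]' 20; python3 -m jog '[{"claw":0,"tx":20,"ty":-2.3},{"claw":0,"tx":20,"ty":-2.3},{"claw":0,"tx":25,"ty":-2.9},{"claw":0,"tx":25,"ty":-2.9},{"claw":0,"tx":25,"ty":-2.9}]'; python3 -m jog '[{"claw":0},{"claw":0},{"claw":0}]'
python3 - <<'E'
from h import *
to(push(6.7,off=.045,z=.093)); print(sense()["force"])
W=camera("wrist");save(W,"w1.png")
E
```

```text
t cm [45.05 -5.14 11.08]
[ 1.63815039  0.25299893 -0.14241123]invalid input at $[0]: expected keys claw, tx, ty, tz, ax, ay, az
invalid input at $[0]: expected keys claw, tx, ty, tz, ax, ay, az
invalid input at $[0]: expected keys claw, tx, ty, tz, ax, ay, az
```

All seven keys are needed in each row.

```bash
python3 -m jog '[{"claw":0,"tx":20,"ty":-2.3,"tz":0.4,"ax":0,"ay":0,"az":0},{"claw":0,"tx":20,"ty":-2.3,"tz":0.4,"ax":0,"ay":0,"az":0},{"claw":0,"tx":20,"ty":-2.3,"tz":0.4,"ax":0,"ay":0,"az":0},{"claw":0,"tx":20,"ty":-2.3,"tz":0.4,"ax":0,"ay":0,"az":0},{"claw":0,"tx":20,"ty":-2.3,"tz":0.4,"ax":0,"ay":0,"az":0}]' 20
python3 -m jog '[{"claw":0,"tx":20,"ty":-2.3,"tz":0,"ax":0,"ay":0,"az":0},{"claw":0,"tx":20,"ty":-2.3,"tz":0,"ax":0,"ay":0,"az":0},{"claw":0,"tx":25,"ty":-2.9,"tz":0,"ax":0,"ay":0,"az":0},{"claw":0,"tx":25,"ty":-2.9,"tz":0,"ax":0,"ay":0,"az":0},{"claw":0,"tx":25,"ty":-2.9,"tz":0,"ax":0,"ay":0,"az":0}]'
python3 -m jog '[{"claw":0,"tx":0,"ty":0,"tz":0,"ax":0,"ay":0,"az":0},{"claw":0,"tx":0,"ty":0,"tz":0,"ax":0,"ay":0,"az":0},{"claw":0,"tx":0,"ty":0,"tz":0,"ax":0,"ay":0,"az":0},{"claw":0,"tx":0,"ty":0,"tz":0,"ax":0,"ay":0,"az":0}]'
python3 - <<'E'
from h import *
to(push(6.7,off=.045,z=.093)); print(sense()["force"])
W=camera("wrist");save(W,"w1.png")
E
```

```text
clock: 0.57
eef_pos: [0.4087, -0.3882, 0.1999]
eef_rot: [-3.064, -0.692, -0.0]
force: [-0.1, -1.6, -0.5]
width: 0.0568
finger_force: 0.0
clock: 0.98
eef_pos: [0.585, -0.278, 0.1999]
eef_rot: [-3.064, -0.691, 0.001]
force: [0.7, -1.2, 0.6]
width: 0.0236
finger_force: 0.0
clock: 1.32
eef_pos: [0.5826, -0.2804, 0.2001]
eef_rot: [-3.065, -0.689, 0.001]
force: [0.1, 0.5, 0.2]
width: 0.0005
finger_force: 0.0
  t cm [ 4.48 -0.52 10.71]
[0.10350001 0.45459609 0.1524611 ]
```

View pics/w1.png

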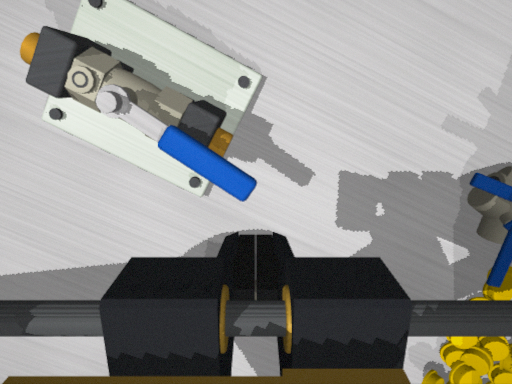

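The wrist view shows the lever's blue sleeve from (165,140) to (250,190), the boss ring at (84,79) and the shut fingertips at (255,240).

```bash
python3 -m jog '[{"claw":0,"tx":2.3,"ty":-0.2,"tz":0,"ax":0,"ay":0,"az":0},{"claw":0,"tx":4.5,"ty":-0.5,"tz":0,"ax":0,"ay":0,"az":0},{"claw":0,"tx":4.5,"ty":-0.5,"tz":0,"ax":0,"ay":0,"az":0}]'
python3 -m jog '[{"claw":0,"tx":0,"ty":0,"tz":3,"ax":0,"ay":0,"az":0},{"claw":0,"tx":0,"ty":0,"tz":6,"ax":0,"ay":0,"az":0},{"claw":0,"tx":0,"ty":0,"tz":9,"ax":0,"ay":0,"az":0},{"claw":0,"tx":0,"ty":0,"tz":10.7,"ax":0,"ay":0,"az":0},{"claw":0,"tx":0,"ty":0,"tz":10.7,"ax":0,"ay":0,"az":0}]'
python3 -m jog '[{"claw":0,"tx":0,"ty":0,"tz":0,"ax":0,"ay":0,"az":0},{"claw":0,"tx":0,"ty":0,"tz":0,"ax":0,"ay":0,"az":0}]'
python3 - <<'E'
from h import *
to(*[push(a) for a in (7,15,22,29,36,43,50,57,64,71,78,85,90)]); print(sense()["force"])
E
```

```text
clock: 1.62
eef_pos: [0.6232, -0.2548, 0.2001]
eef_rot: [-3.064, -0.692, -0.001]
force: [0.7, 0.3, 0.5]
width: 0.0003
finger_force: 0.0
clock: 2.03
eef_pos: [0.6193, -0.2558, 0.0892]
eef_rot: [-3.06, -0.688, 0.009]
force: [-1.0, 0.5, -0.9]
width: 0.0005
finger_force: 0.0
clock: 2.2
eef_pos: [0.6222, -0.2568, 0.0951]
eef_rot: [3.063, 0.69, 0.003]
force: [-0.1, 0.1, 0.5]
width: 0.0003
finger_force: 0.0
  t cm [-1.49 -1.01  0.2 ]
  t cm [-2.83 -1.56  0.2 ]
  t cm [-3.93 -2.2   0.2 ]
  t cm [-4.95 -2.96  0.19]
  t cm [-5.86 -3.85  0.19]
  t cm [-6.66 -4.83  0.19]
  t cm [-7.34 -5.91  0.18]
  t cm [-7.87 -7.06  0.18]
  t cm [-8.27 -8.27  0.18]
  t cm [-8.51 -9.52  0.17]
  t cm [ -8.6  -10.79   0.17]
  t cm [ -8.53 -12.06   0.17]
  t cm [ -8.39 -12.96   0.16]
[-0.14024505  0.05826166  0.49116673]
```

```bash
python3 -m jog '[{"claw":0,"tx":-1.5,"ty":-1.0,"tz":0.2,"ax":0,"ay":0,"az":0},{"claw":0,"tx":-2.8,"ty":-1.6,"tz":0.2,"ax":0,"ay":0,"az":0},{"claw":0,"tx":-3.9,"ty":-2.2,"tz":0.2,"ax":0,"ay":0,"az":0},{"claw":0,"tx":-5,"ty":-3,"tz":0.2,"ax":0,"ay":0,"az":0},{"claw":0,"tx":-5.9,"ty":-3.9,"tz":0.2,"ax":0,"ay":0,"az":0}]'
python3 -m jog '[{"claw":0,"tx":-0.8,"ty":-1,"tz":0,"ax":0,"ay":0,"az":0},{"claw":0,"tx":-1.5,"ty":-2.1,"tz":0,"ax":0,"ay":0,"az":0},{"claw":0,"tx":-2,"ty":-3.2,"tz":0,"ax":0,"ay":0,"az":0},{"claw":0,"tx":-2.4,"ty":-4.4,"tz":0,"ax":0,"ay":0,"az":0},{"claw":0,"tx":-2.6,"ty":-5.6,"tz":0,"ax":0,"ay":0,"az":0}]'
python3 -m jog '[{"claw":0,"tx":-0.1,"ty":-1.0,"tz":0,"ax":0,"ay":0,"az":0},{"claw":0,"tx":-0.1,"ty":-1.8,"tz":0,"ax":0,"ay":0,"az":0},{"claw":0,"tx":0,"ty":-2.4,"tz":0,"ax":0,"ay":0,"az":0},{"claw":0,"tx":0,"ty":-2.4,"tz":0,"ax":0,"ay":0,"az":0}]'
cat >> h.py <<'E'
def lever(n):
    c=camera(n);W=cloud(c);p=c["pixels"].astype(int)
    m=(p[...,2]>p[...,0]+50)&(abs(W[...,2]-.112)<.015)&(np.hypot(W[...,0]-stem[0],W[...,1]-stem[1])<.15)
    q=W[m][:,:2];k=q.mean(0);d=np.linalg.svd(q-k,full_matrices=False)[2][0];d=d*np.sign(d@(k-stem))
    v=k-stem
    print(n,m.sum(),"mean",k,"axis angle",(-92.3-np.degrees(np.arctan2(d[1],d[0])))%360,"mean angle",(-92.3-np.degrees(np.arctan2(v[1],v[0])))%360)
    return c
E
python3 - <<'E'
from h import *
to(push(90),push(92)); print(sense()["force"])
save(lever("side"),"s2.png");save(lever("top"),"t2.png");save(lever("wrist"),"w2.png")
E
```

```text
clock: 2.62
eef_pos: [0.5518, -0.2467, 0.0933]
eef_rot: [3.062, 0.69, 0.004]
force: [0.4, 0.8, 0.4]
width: 0.0008
finger_force: 0.0
clock: 3.03
eef_pos: [0.5045, -0.2069, 0.0932]
eef_rot: [3.062, 0.69, 0.004]
force: [-0.1, -0.7, 0.1]
width: 0.0004
finger_force: 0.0
clock: 3.37
eef_pos: [0.4942, -0.184, 0.0917]
eef_rot: [3.064, 0.692, 0.001]
force: [-0.0, -0.3, 0.3]
width: 0.0008
finger_force: 0.0
  t cm [ 0.06 -0.89 -0.13]
  t cm [ 0.14 -1.25 -0.13]
[-0.03075945 -0.29267958  0.32913853]
side 123 mean [ 0.57584241 -0.23193512] axis angle 6.899660934568686 mean angle 8.949265531131744
top 100 mean [ 0.58162285 -0.23974818] axis angle 7.789556890181146 mean angle 4.346931979362765
wrist 8455 mean [ 0.57898669 -0.23748889] axis angle 6.873773578591056 mean angle 6.227522527617509
```

View pics/s2.png

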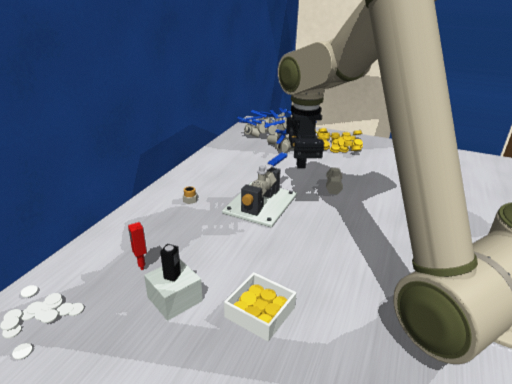

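View pics/w2.png

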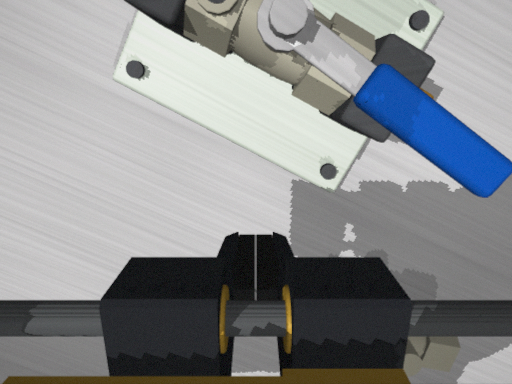

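The side view has the shut fingertips at about (302,165) and the lever unmoved at (277,158); the wrist view has the sleeve at (430,130), clear of the fingers at (255,240). The tool frame and the world may disagree, so I'll check that.

Run:
```python
from h import *
p,R,s=pose();print(p,s["joint_positions"].round(3))
for n in("side","top","wrist"):
    c=camera(n);f=192/np.tan(np.radians(c["fovy"])/2)
    for X in(p,[*stem,.12]):
        q=np.array(c["R"])@X+c["t"];print(n,"px",(q[:2]/q[2]*f+[c["cx"],c["cy"]]).round(1),"d",q[2].round(3))
    W=cloud(c)
    if n=="side":
        for v,u in((165,302),(160,302),(150,305)): print(W[v,u])
        m=(np.arange(512)[None]>285)&(np.arange(512)[None]<325)&(np.arange(384)[:,None]<170)&(np.arange(384)[:,None]>100)&(W[...,2]>.05)&(W[...,2]<.6)&(W[...,1]>-.35)&(c["pixels"].max(-1)<60)
        q=W[m];print("dark lowest",q[q[:,2]<q[:,2].min()+.03].mean(0),q[:,2].min())
    if n=="wrist":
        for v,u in((240,250),(250,250),(320,255)):print("w",W[v,u])
        print("wrist cam at",-np.array(c["R"]).T@c["t"])
```

```text
[ 0.49455417 -0.18508491  0.09128035] [-0.582  0.455  1.534 -0.     1.152  0.544]
side px [299.1 177.4] d 1.056
side px [261.7 166.2] d 1.048
[ 0.48656594 -0.17329865  0.13563269]
[ 0.4874597  -0.17210113  0.15051517]
[ 0.46437532 -0.10444134  0.21018401]
dark lowest [ 0.49006788 -0.17272027  0.14184759] 0.12634071219240636
top px [303.3 228.8] d 1.327
top px [292.  192.7] d 1.313
wrist px [252.3 221.4] d 0.194
wrist px [277.9  10.3] d 0.137
w [ 0.50103862 -0.1811806   0.13219628]
w [ 0.50091155 -0.1813808   0.14164133]
w [ 0.51636245 -0.17634157  0.20793073]
wrist cam at [ 0.56109675 -0.15506487  0.27235385]
```

Run:
```python
from h import *
print(bot.hold_point_z,[a for a in dir(bot) if a[0]!='_'])
c=camera("side");W=cloud(c);p=c["pixels"]
print(W[158:176,298:307,2].round(3)[:, ::2])
c=camera("wrist");W=cloud(c)
print(W[226:262:3,225:290:8,2].round(3))
```

```text
0.0187 ['PlanningError', 'hold_point_z']
[[ 0.155  0.158  0.158  0.158  0.158]
 [   nan  0.154  0.156  0.153  0.155]
 [ 0.151  0.153  0.152  0.152  0.15 ]
 [ 0.148  0.149  0.148  0.149  0.148]
 [ 0.145  0.145  0.146  0.146 -0.004]
 [ 0.144  0.142  0.143  0.142 -0.002]
 [ 0.138  0.14   0.138  0.139  0.   ]
 [ 0.135  0.136  0.137  0.137  0.001]
 [ 0.134  0.133  0.132  0.134  0.003]
 [ 0.13   0.131  0.13   0.13   0.   ]
 [ 0.    -0.001 -0.001  0.001 -0.003]
 [-0.    -0.002 -0.002 -0.    -0.001]
 [-0.001 -0.001 -0.    -0.     0.   ]
 [-0.    -0.    -0.002  0.     0.001]
 [ 0.    -0.001 -0.    -0.    -0.001]
 [-0.001 -0.    -0.002  0.    -0.001]
 [-0.    -0.001  0.    -0.002  0.002]
 [-0.001  0.    -0.002  0.001  0.   ]]
[[-0.    -0.     0.001  0.001  0.001  0.001  0.002  0.002  0.001]
 [ 0.001  0.001  0.001  0.     0.001  0.001  0.001 -0.001  0.002]
 [ 0.002  0.    -0.     0.001 -0.     0.001  0.126 -0.     0.001]
 [ 0.001  0.13   0.127  0.127  0.126  0.126  0.131  0.129  0.001]
 [ 0.132  0.134  0.13   0.13   0.129  0.129  0.134  0.133  0.   ]
 [ 0.137  0.136  0.132  0.134  0.132  0.133  0.134  0.137  0.001]
 [ 0.138  0.14   0.136  0.137  0.137  0.135  0.135  0.14   0.14 ]
 [ 0.142  0.142  0.139  0.139  0.139  0.139  0.14   0.142  0.142]
 [ 0.145  0.145  0.142  0.141  0.142  0.142  0.143  0.145  0.146]
 [ 0.148  0.147  0.145  0.146  0.144  0.145  0.145  0.148  0.148]
 [ 0.15   0.15   0.148  0.148  0.147  0.149  0.146  0.151  0.15 ]
 [ 0.196  0.151  0.15   0.15   0.147  0.15   0.15   0.153  0.197]]
```

Both cameras put the real fingertips about 35 mm above the reported TCP (0.126 against 0.091), so the tool is effectively shorter than reported. The fingers passed over the lever. From here on I'll subtract 35 mm from reported z targets.

```bash
sed -i 's/z=.093)/z=.058)/' h.py
python3 - <<'E'
from h import *
to(push(6.7,off=.045,z=.11));
E
```

```text
t cm [ 8.36 11.89 -1.9 ]
```

```bash
python3 -m jog '[{"claw":0,"tx":0,"ty":0,"tz":-1.9,"ax":0,"ay":0,"az":0},{"claw":0,"tx":2,"ty":3,"tz":-1.9,"ax":0,"ay":0,"az":0},{"claw":0,"tx":4,"ty":6,"tz":-1.9,"ax":0,"ay":0,"az":0},{"claw":0,"tx":6,"ty":9,"tz":-1.9,"ax":0,"ay":0,"az":0},{"claw":0,"tx":8.4,"ty":11.9,"tz":-1.9,"ax":0,"ay":0,"az":0}]'
python3 -m jog '[{"claw":0,"tx":0,"ty":0,"tz":0,"ax":0,"ay":0,"az":0},{"claw":0,"tx":0,"ty":0,"tz":2,"ax":0,"ay":0,"az":0},{"claw":0,"tx":0,"ty":0,"tz":4,"ax":0,"ay":0,"az":0},{"claw":0,"tx":0,"ty":0,"tz":5.2,"ax":0,"ay":0,"az":0},{"claw":0,"tx":0,"ty":0,"tz":5.2,"ax":0,"ay":0,"az":0}]'
python3 -m jog '[{"claw":0,"tx":0,"ty":0,"tz":0,"ax":0,"ay":0,"az":0},{"claw":0,"tx":0,"ty":0,"tz":0,"ax":0,"ay":0,"az":0}]'
python3 - <<'E'
from h import *
to(*[push(a) for a in (7,15,22,29,36)])
c=camera("wrist");W=cloud(c)
print(W[220:262:3,225:290:8,2].round(3))
E
```

```text
clock: 4.18
eef_pos: [0.6221, -0.2574, 0.1103]
eef_rot: [3.065, 0.69, -0.0]
force: [-0.3, -1.1, 0.4]
width: 0.0003
finger_force: 0.0
clock: 4.6
eef_pos: [0.6196, -0.2554, 0.055]
eef_rot: [-3.061, -0.69, 0.006]
force: [0.2, 0.9, 0.4]
width: 0.0004
finger_force: 0.0
clock: 4.77
eef_pos: [0.6215, -0.2564, 0.0592]
eef_rot: [3.063, 0.691, 0.002]
force: [-0.6, 0.2, -0.5]
width: 0.0009
finger_force: 0.0
  t cm [-1.44 -0.94  0.12]
  t cm [-2.78 -1.5   0.12]
  t cm [-3.88 -2.14  0.12]
  t cm [-4.89 -2.9   0.11]
  t cm [-5.81 -3.79  0.11]
[[ 0.013  0.001  0.002  0.     0.001  0.     0.001  0.002  0.001]
 [ 0.012 -0.001  0.001 -0.001  0.     0.001  0.     0.001  0.001]
 [ 0.012 -0.001  0.001  0.001  0.001  0.     0.001  0.001  0.002]
 [ 0.013  0.002  0.001  0.001  0.     0.002 -0.     0.001  0.   ]
 [ 0.001  0.     0.001  0.002  0.001  0.     0.095  0.001  0.001]
 [ 0.     0.098  0.096  0.096  0.095  0.095  0.097  0.099 -0.   ]
 [ 0.101  0.102  0.099  0.097  0.099  0.098  0.102  0.101  0.001]
 [ 0.105  0.105  0.102  0.102  0.101  0.102  0.103  0.104  0.002]
 [ 0.107  0.108  0.105  0.104  0.105  0.104  0.102  0.107  0.107]
 [ 0.111  0.111  0.107  0.108  0.108  0.108  0.108  0.11   0.111]
 [ 0.114  0.113  0.11   0.11   0.111  0.11   0.111  0.114  0.114]
 [ 0.116  0.115  0.112  0.112  0.114  0.112  0.114  0.115  0.116]
 [ 0.119  0.119  0.116  0.116  0.115  0.116  0.115  0.119  0.118]
 [   nan  0.12   0.118  0.119  0.115  0.118  0.118  0.121  0.165]]
```

Real tips are now at 0.094. I'll push along the same arc.

```bash
python3 -m jog '[{"claw":0,"tx":-1.4,"ty":-0.9,"tz":0.2,"ax":0,"ay":0,"az":0},{"claw":0,"tx":-2.8,"ty":-1.5,"tz":0.2,"ax":0,"ay":0,"az":0},{"claw":0,"tx":-3.9,"ty":-2.1,"tz":0.2,"ax":0,"ay":0,"az":0},{"claw":0,"tx":-4.9,"ty":-2.9,"tz":0.2,"ax":0,"ay":0,"az":0},{"claw":0,"tx":-5.8,"ty":-3.8,"tz":0.2,"ax":0,"ay":0,"az":0}]'
python3 -m jog '[{"claw":0,"tx":-0.8,"ty":-1,"tz":0,"ax":0,"ay":0,"az":0},{"claw":0,"tx":-1.5,"ty":-2.1,"tz":0,"ax":0,"ay":0,"az":0},{"claw":0,"tx":-2,"ty":-3.2,"tz":0,"ax":0,"ay":0,"az":0},{"claw":0,"tx":-2.4,"ty":-4.4,"tz":0,"ax":0,"ay":0,"az":0},{"claw":0,"tx":-2.6,"ty":-5.6,"tz":0,"ax":0,"ay":0,"az":0}]'
python3 -m jog '[{"claw":0,"tx":-0.1,"ty":-1.0,"tz":0,"ax":0,"ay":0,"az":0},{"claw":0,"tx":-0.1,"ty":-1.0,"tz":0,"ax":0,"ay":0,"az":0}]'
python3 - <<'E'
from h import *
to(push(80),push(85),push(90),push(92)); print(sense()["force"])
lever("side");lever("wrist")
E
```

```text
clock: 5.23
eef_pos: [0.5527, -0.2472, 0.0576]
eef_rot: [3.062, 0.69, 0.004]
force: [1.6, -0.5, 0.6]
width: 0.0004
finger_force: 0.9
clock: 5.65
eef_pos: [0.5053, -0.2078, 0.0576]
eef_rot: [3.062, 0.69, 0.004]
force: [2.3, -1.6, -0.7]
width: 0.0002
finger_force: 1.0
clock: 5.82
eef_pos: [0.4993, -0.1977, 0.0571]
eef_rot: [3.064, 0.692, 0.001]
force: [0.5, -0.6, -0.2]
width: 0.0004
finger_force: 0.0
  t cm [-0.02 -0.55 -0.09]
  t cm [ 0.04 -1.45 -0.09]
  t cm [ 0.19 -2.35 -0.09]
  t cm [ 0.27 -2.71 -0.09]
[ 0.54951496 -0.57142946 -0.17127179]
side 192 mean [ 0.50480044 -0.16018093] axis angle 78.78169683832623 mean angle 81.49478877377071
wrist 7444 mean [ 0.5236061  -0.16619715] axis angle 79.51905816942646 mean angle 74.93311777969951
```

```bash
python3 -m jog '[{"claw":0,"tx":0,"ty":-0.7,"tz":0,"ax":0,"ay":0,"az":0},{"claw":0,"tx":0.1,"ty":-1.4,"tz":0,"ax":0,"ay":0,"az":0},{"claw":0,"tx":0.1,"ty":-1.9,"tz":0,"ax":0,"ay":0,"az":0},{"claw":0,"tx":0.2,"ty":-2.2,"tz":0,"ax":0,"ay":0,"az":0},{"claw":0,"tx":0.2,"ty":-2.2,"tz":0,"ax":0,"ay":0,"az":0}]'
python3 - <<'E'
from h import *
to(push(90),push(92)); print(sense()["force"])
lever("side");lever("wrist")
E
```

```text
clock: 6.33
eef_pos: [0.492, -0.1777, 0.0562]
eef_rot: [3.064, 0.692, -0.0]
force: [-0.7, -1.8, -0.5]
width: 0.0007
finger_force: 0.9
  t cm [-0.01 -0.23 -0.18]
  t cm [ 0.07 -0.59 -0.18]
[-0.65946454 -1.82239815 -0.47649556]
side 200 mean [ 0.50411718 -0.14254386] axis angle 89.77179783610455 mean angle 93.00225843336938
wrist 8411 mean [ 0.51964374 -0.15112185] axis angle 91.82554478160415 mean angle 87.36596129924537
```

```bash
python3 -m jog '[{"claw":0,"tx":0.1,"ty":-0.2,"tz":0,"ax":0,"ay":0,"az":0},{"claw":0,"tx":0.1,"ty":-0.2,"tz":0,"ax":0,"ay":0,"az":0}]'
python3 -m jog '[{"claw":0,"tx":0.1,"ty":-0.2,"tz":0,"ax":0,"ay":0,"az":0},{"claw":0,"tx":0.1,"ty":-0.2,"tz":0,"ax":0,"ay":0,"az":0}]'
```

```text
clock: 6.6
eef_pos: [0.4921, -0.1772, 0.0563]
eef_rot: [3.062, 0.691, -0.001]
force: [-2.2, -9.1, -1.2]
width: 0.0003
finger_force: 4.6
clock: 6.77
eef_pos: [0.4922, -0.1769, 0.0564]
eef_rot: [3.058, 0.69, -0.002]
force: [-3.7, -18.1, -2.9]
width: 0.0005
finger_force: 9.3
```

The lever is firmly at its stop (force rose to 18 N with no further travel). Backing off, rising and moving to the probe.

```bash
python3 -m jog '[{"claw":0,"tx":0,"ty":1.0,"tz":0,"ax":0,"ay":0,"az":0},{"claw":0,"tx":-0.5,"ty":2.5,"tz":0,"ax":0,"ay":0,"az":0},{"claw":0,"tx":-0.5,"ty":2.5,"tz":-4,"ax":0,"ay":0,"az":0},{"claw":0,"tx":-0.5,"ty":2.5,"tz":-8,"ax":0,"ay":0,"az":0},{"claw":0,"tx":-0.5,"ty":2.5,"tz":-12,"ax":0,"ay":0,"az":0}]'
python3 -m jog '[{"claw":1,"tx":0,"ty":0,"tz":0,"ax":0,"ay":0,"az":0},{"claw":1,"tx":0,"ty":0,"tz":0,"ax":0,"ay":0,"az":0}]'
python3 - <<'E'
from h import *
lever("side");to([.57,.262,.17])
E
```

```text
clock: 7.18
eef_pos: [0.4979, -0.1987, 0.1773]
eef_rot: [-3.063, -0.69, 0.002]
force: [1.3, -1.4, 0.2]
width: 0.0005
finger_force: 0.0
clock: 7.35
eef_pos: [0.499, -0.1991, 0.1778]
eef_rot: [3.062, 0.691, 0.005]
force: [-0.3, 0.2, -1.4]
width: 0.0117
finger_force: 0.0
side 205 mean [ 0.50345629 -0.14280211] axis angle 89.70314182076606 mean angle 92.79716141940912
  t cm [ 26.25 -38.52   0.61]
```

```bash
python3 -m jog '[{"claw":1,"tx":2.2,"ty":-3.3,"tz":0,"ax":0,"ay":0,"az":4},{"claw":1,"tx":4.4,"ty":-6.6,"tz":0,"ax":0,"ay":0,"az":8},{"claw":1,"tx":6.6,"ty":-9.9,"tz":0,"ax":0,"ay":0,"az":12},{"claw":1,"tx":8.8,"ty":-13.2,"tz":0,"ax":0,"ay":0,"az":16},{"claw":1,"tx":11,"ty":-16.5,"tz":0,"ax":0,"ay":0,"az":20}]'
python3 - <<'E'
from h import *
to([.57,.262,.17])
E
```

```text
clock: 7.82
eef_pos: [0.5261, -0.0002, 0.1743]
eef_rot: [-3.137, -0.143, 0.006]
force: [0.9, 0.0, 1.0]
width: 0.0489
finger_force: 0.0
  t cm [  6.76 -25.71   0.44]
```

```bash
python3 -m jog '[{"claw":1,"tx":0.9,"ty":-3.6,"tz":0,"ax":0,"ay":0,"az":0},{"claw":1,"tx":1.8,"ty":-7.2,"tz":0,"ax":0,"ay":0,"az":0},{"claw":1,"tx":2.7,"ty":-10.8,"tz":0,"ax":0,"ay":0,"az":0},{"claw":1,"tx":3.6,"ty":-14.4,"tz":0,"ax":0,"ay":0,"az":0},{"claw":1,"tx":4.5,"ty":-18,"tz":0,"ax":0,"ay":0,"az":0}]'
python3 -m jog '[{"claw":1,"tx":1,"ty":-3.6,"tz":0,"ax":0,"ay":0,"az":0},{"claw":1,"tx":2,"ty":-7.4,"tz":0.4,"ax":0,"ay":0,"az":0},{"claw":1,"tx":2,"ty":-7.4,"tz":0.4,"ax":0,"ay":0,"az":0},{"claw":1,"tx":2,"ty":-7.4,"tz":0.4,"ax":0,"ay":0,"az":0}]'
python3 - <<'E'
from h import *
p,R,s=pose();print(p,R.as_matrix().round(3),s["joint_positions"].round(2))
c=camera("wrist");save(c,"w3.png");W=cloud(c)
m=(np.hypot(W[...,0]-.61,W[...,1]-.262)<.03)&(W[...,2]>.122)&(W[...,2]<.138)
q=W[m];r=cv2.minAreaRect((q[:,:2]*1000).astype(np.float32));print(m.sum(),q.mean(0),r)
E
```

```text
clock: 8.23
eef_pos: [0.5539, 0.1832, 0.174]
eef_rot: [3.138, 0.149, -0.006]
force: [-0.1, -0.8, -0.6]
width: 0.0827
finger_force: 0.0
clock: 8.57
eef_pos: [0.5666, 0.2584, 0.1694]
eef_rot: [3.137, 0.153, -0.007]
force: [0.1, -1.0, -0.2]
width: 0.0882
finger_force: 0.0
[0.56664639 0.25837123 0.16936918] [[ 0.995  0.098 -0.005]
 [ 0.098 -0.995 -0.001]
 [-0.005  0.001 -1.   ]] [0.24 0.54 1.14 0.   1.47 1.71]
1598 [0.61181575 0.2593061  0.13061098] ((611.0301513671875, 259.1396789550781), (26.118850708007812, 25.87542724609375), 3.311542510986328)
```

View pics/w3.png

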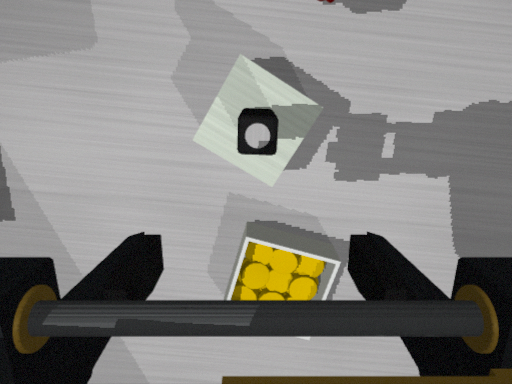

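The wrist view shows the black handle's top at (257,130), square with the tool, in the stand; the open fingers' tips are at (155,240) and (355,240).

Run:
```python
from h import *
c=camera("wrist");W=cloud(c);print(W[232:262:4,[130,145,155,360,370],2].round(3))
to([.6105,.261,.17],[.6105,.261,.051])
```

```text
[[ 0.001 -0.     0.     0.002  0.002]
 [ 0.209  0.208  0.207  0.207  0.21 ]
 [ 0.215  0.211  0.211  0.211  0.211]
 [ 0.219  0.215  0.215  0.215  0.215]
 [ 0.221  0.22   0.214  0.22   0.22 ]
 [ 0.224  0.224  0.216  0.221  0.225]
 [ 0.226  0.226  0.216  0.221  0.227]
 [ 0.23   0.227  0.216  0.221  0.23 ]]
  t cm [ 4.36 -0.06  0.05]
  t cm [ 4.4  -0.07 11.95]
```

```bash
python3 -m jog '[{"claw":1,"tx":2.2,"ty":0,"tz":0,"ax":0,"ay":0,"az":0},{"claw":1,"tx":4.4,"ty":-0.1,"tz":0,"ax":0,"ay":0,"az":0},{"claw":1,"tx":4.4,"ty":-0.1,"tz":0,"ax":0,"ay":0,"az":0},{"claw":1,"tx":4.4,"ty":-0.1,"tz":2,"ax":0,"ay":0,"az":0},{"claw":1,"tx":4.4,"ty":-0.1,"tz":4,"ax":0,"ay":0,"az":0}]'
python3 -m jog '[{"claw":1,"tx":0,"ty":0,"tz":2,"ax":0,"ay":0,"az":0},{"claw":1,"tx":0,"ty":0,"tz":4,"ax":0,"ay":0,"az":0},{"claw":1,"tx":0,"ty":0,"tz":6,"ax":0,"ay":0,"az":0},{"claw":1,"tx":0,"ty":0,"tz":7.9,"ax":0,"ay":0,"az":0},{"claw":1,"tx":0,"ty":0,"tz":7.9,"ax":0,"ay":0,"az":0}]'
python3 -m jog '[{"claw":1,"tx":0,"ty":0,"tz":0,"ax":0,"ay":0,"az":0},{"claw":1,"tx":0,"ty":0,"tz":0,"ax":0,"ay":0,"az":0}]'
python3 - <<'E'
from h import *
c=camera("wrist");save(c,"w4.png");to([.6105,.261,.051]);print(sense()["force"])
save(camera("side"),"s4.png")
E
```

```text
clock: 9.08
eef_pos: [0.6117, 0.2607, 0.1322]
eef_rot: [-3.138, -0.146, -0.003]
force: [-0.2, 0.0, -1.3]
width: 0.0884
finger_force: 0.0
clock: 9.5
eef_pos: [0.6089, 0.2602, 0.0492]
eef_rot: [3.137, 0.146, -0.012]
force: [0.2, -0.6, -0.5]
width: 0.0884
finger_force: 0.0
clock: 9.67
eef_pos: [0.6118, 0.2616, 0.0545]
eef_rot: [-3.138, -0.147, -0.002]
force: [0.1, 0.5, 0.6]
width: 0.0879
finger_force: 0.0
  t cm [-0.15  0.07  0.38]
[-0.37435731 -0.32421737  1.60875631]
```

View pics/s4.png

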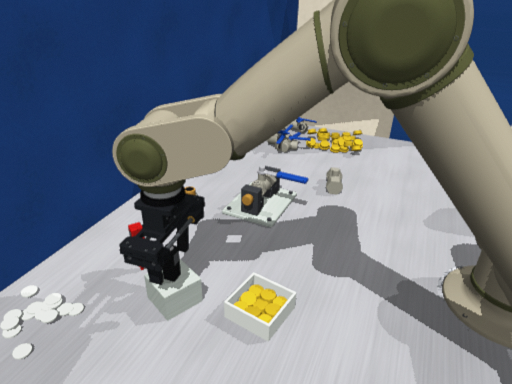

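The side view shows the fingers straddling the handle above the stand near (165,270), and the lever closed, pointing right at (290,177). Closing with 30 N.

```bash
python3 -m jog '[{"claw":0,"tx":0,"ty":0,"tz":0.2,"ax":0,"ay":0,"az":0},{"claw":0,"tx":0,"ty":0,"tz":0.2,"ax":0,"ay":0,"az":0},{"claw":0,"tx":0,"ty":0,"tz":0.2,"ax":0,"ay":0,"az":0},{"claw":0,"tx":0,"ty":0,"tz":0.2,"ax":0,"ay":0,"az":0},{"claw":0,"tx":0,"ty":0,"tz":0.2,"ax":0,"ay":0,"az":0}]' 30
python3 -m jog '[{"claw":0,"tx":0,"ty":0,"tz":0,"ax":0,"ay":0,"az":0},{"claw":0,"tx":0,"ty":0,"tz":0,"ax":0,"ay":0,"az":0},{"claw":0,"tx":0,"ty":0,"tz":0,"ax":0,"ay":0,"az":0},{"claw":0,"tx":0,"ty":0,"tz":0,"ax":0,"ay":0,"az":0}]'
```

```text
clock: 10.18
eef_pos: [0.6112, 0.2622, 0.0513]
eef_rot: [-3.138, -0.149, -0.0]
force: [-0.1, 0.6, 0.2]
width: 0.0571
finger_force: 0.0
clock: 10.52
eef_pos: [0.6112, 0.2622, 0.0512]
eef_rot: [-3.138, -0.149, -0.0]
force: [0.1, -0.0, -0.5]
width: 0.0302
finger_force: 0.0
```

```bash
python3 -m jog '[{"claw":0,"tx":0,"ty":0,"tz":0,"ax":0,"ay":0,"az":0},{"claw":0,"tx":0,"ty":0,"tz":0,"ax":0,"ay":0,"az":0},{"claw":0,"tx":0,"ty":0,"tz":0,"ax":0,"ay":0,"az":0},{"claw":0,"tx":0,"ty":0,"tz":0,"ax":0,"ay":0,"az":0}]'
python3 -m jog '[{"claw":0,"tx":0,"ty":0,"tz":-2,"ax":0,"ay":0,"az":0},{"claw":0,"tx":0,"ty":0,"tz":-4,"ax":0,"ay":0,"az":0},{"claw":0,"tx":0,"ty":0,"tz":-6,"ax":0,"ay":0,"az":0},{"claw":0,"tx":0,"ty":0,"tz":-8,"ax":0,"ay":0,"az":0},{"claw":0,"tx":0,"ty":0,"tz":-10,"ax":0,"ay":0,"az":0}]'
python3 -m jog '[{"claw":0,"tx":0,"ty":0,"tz":-2,"ax":0,"ay":0,"az":0},{"claw":0,"tx":0,"ty":0,"tz":-4,"ax":0,"ay":0,"az":0},{"claw":0,"tx":0,"ty":0,"tz":-4,"ax":0,"ay":0,"az":0},{"claw":0,"tx":0,"ty":0,"tz":-4,"ax":0,"ay":0,"az":0}]'
python3 - <<'E'
from h import *
print(boss);c=camera("side");save(c,"s5.png");np.savez("/tmp/s5",**c);to([*boss,.19])
E
```

```text
clock: 10.85
eef_pos: [0.6113, 0.2621, 0.0512]
eef_rot: [3.138, 0.149, 0.0]
force: [-1.2, -0.8, 0.4]
width: 0.0256
finger_force: 29.9
clock: 11.27
eef_pos: [0.6108, 0.2622, 0.1515]
eef_rot: [3.138, 0.149, -0.002]
force: [0.1, 0.2, -2.1]
width: 0.0256
finger_force: 29.9
clock: 11.6
eef_pos: [0.6112, 0.2623, 0.191]
eef_rot: [-3.138, -0.149, -0.001]
force: [-0.3, -0.7, -3.6]
width: 0.026
finger_force: 29.9
[ 0.59344  -0.114736]
  t cm [-5.290e+00  3.735e+01 -1.000e-02]
```

View pics/s5.png

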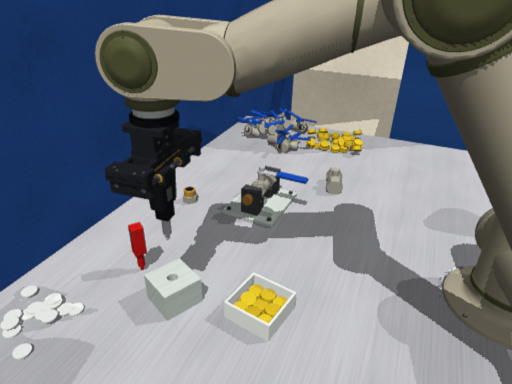

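The side view shows the probe held upright and clear of the stand, nose at (166,228). I'll move to about 6 cm short of the boss so the wrist camera can measure it.

```bash
python3 -m jog '[{"claw":0,"tx":-2,"ty":3.5,"tz":0,"ax":0,"ay":0,"az":0},{"claw":0,"tx":-4,"ty":7,"tz":0,"ax":0,"ay":0,"az":0},{"claw":0,"tx":-6,"ty":10.5,"tz":0,"ax":0,"ay":0,"az":0},{"claw":0,"tx":-8,"ty":14,"tz":0,"ax":0,"ay":0,"az":0},{"claw":0,"tx":-10,"ty":17.5,"tz":0,"ax":0,"ay":0,"az":0}]'
python3 -m jog '[{"claw":0,"tx":-0.3,"ty":3.5,"tz":0,"ax":0,"ay":0,"az":0},{"claw":0,"tx":-0.6,"ty":7,"tz":0,"ax":0,"ay":0,"az":0},{"claw":0,"tx":-0.9,"ty":10.5,"tz":0,"ax":0,"ay":0,"az":0},{"claw":0,"tx":-1.2,"ty":14,"tz":0,"ax":0,"ay":0,"az":0},{"claw":0,"tx":-1.5,"ty":18,"tz":0,"ax":0,"ay":0,"az":0}]'
python3 -m jog '[{"claw":0,"tx":0,"ty":1.5,"tz":0,"ax":0,"ay":0,"az":0},{"claw":0,"tx":0,"ty":1.5,"tz":0,"ax":0,"ay":0,"az":0},{"claw":0,"tx":0,"ty":1.5,"tz":0,"ax":0,"ay":0,"az":0}]'
python3 - <<'E'
from h import *
c=camera("wrist");save(c,"w6.png");np.savez("/tmp/w6",**c)
W=cloud(c);m=(np.hypot(W[...,0]-boss[0],W[...,1]-boss[1])<.016)&(abs(W[...,2]-.089)<.005)
q=W[m];print(boss,m.sum(),q.mean(0),cv2.minEnclosingCircle((q[:,:2]*1000).astype(np.float32)))
to([*boss,.19])
E
```

```text
clock: 12.07
eef_pos: [0.5262, 0.0772, 0.1892]
eef_rot: [-3.138, -0.149, 0.005]
force: [0.9, -1.0, -2.4]
width: 0.0257
finger_force: 29.9
clock: 12.48
eef_pos: [0.5292, -0.1029, 0.1894]
eef_rot: [-3.136, -0.15, 0.004]
force: [0.7, 0.1, -2.7]
width: 0.0259
finger_force: 29.9
clock: 12.73
eef_pos: [0.5311, -0.117, 0.1897]
eef_rot: [-3.136, -0.146, 0.004]
force: [1.1, 0.2, -2.6]
width: 0.0259
finger_force: 29.9
[ 0.59344  -0.114736] 990 [ 0.59418669 -0.11506352  0.08788778] ((593.4425048828125, -114.66808319091797), 15.93710994720459)
  t cm [ 6.21  0.45 -0.01]
```

View pics/w6.png

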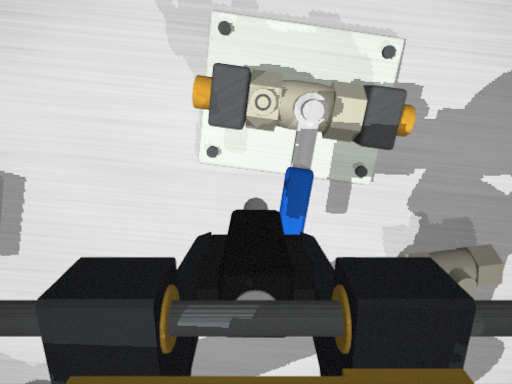

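The wrist view has the boss ring at (263,101), the lever pointing down at (297,200), and the probe nose at (255,205).

Run:
```python
from h import *
c=dict(np.load("/tmp/w6.npz"));f=192/np.tan(np.radians(c["fovy"])/2);R=c["R"];o=-R.T@c["t"]
g=cv2.cvtColor(c["pixels"],cv2.COLOR_RGB2GRAY)[88:115,250:277].astype(int)
m=g<95;v,u=np.nonzero(m)
print(m.astype(int).sum(),u.mean()+250,v.mean()+88)
def ray(u,v,z):
    d=R.T@np.array([(u-c["cx"])/f,(v-c["cy"])/f,1]);return o+d*(z-o[2])/d[2]
print(ray(263,101,.089)); print(ray(312,110,.12), "stem")
p,_,_=pose();X=R@(p+[0,0,-.0145+.035-.035+0])+c["t"]
for z in(.15,.165):
    X=R@np.array([p[0],p[1],z])+c["t"];print(z,X[:2]/X[2]*f+[c["cx"],c["cy"]])
```

```text
0 nan nan
[ 0.59495095 -0.11918954  0.089     ]
[ 0.59312626 -0.15400954  0.12      ] stem
0.15 [251.09410203 200.18832298]
0.165 [250.80165657 207.64010032]<stdin>:5: RuntimeWarning: Mean of empty slice.
  ret = ret.dtype.type(ret / rcount)
```

Run:
```python
from h import *
to([.594,-.1165,.145],[.594,-.1165,.1345])
```

```text
t cm [6.25 0.64 4.49]
  t cm [6.25 0.64 5.54]
```

```bash
python3 -m jog '[{"claw":0,"tx":2.1,"ty":0.2,"tz":0,"ax":0,"ay":0,"az":0},{"claw":0,"tx":4.2,"ty":0.4,"tz":0,"ax":0,"ay":0,"az":0},{"claw":0,"tx":6.2,"ty":0.6,"tz":0,"ax":0,"ay":0,"az":0},{"claw":0,"tx":6.2,"ty":0.6,"tz":1.5,"ax":0,"ay":0,"az":0},{"claw":0,"tx":6.2,"ty":0.6,"tz":3.0,"ax":0,"ay":0,"az":0}]'
python3 -m jog '[{"claw":0,"tx":0,"ty":0,"tz":0.8,"ax":0,"ay":0,"az":0},{"claw":0,"tx":0,"ty":0,"tz":1.5,"ax":0,"ay":0,"az":0},{"claw":0,"tx":0,"ty":0,"tz":1.5,"ax":0,"ay":0,"az":0},{"claw":0,"tx":0,"ty":0,"tz":1.5,"ax":0,"ay":0,"az":0}]'
python3 - <<'E'
from h import *
s=camera("side");cv2.imwrite("pics/s7.png",cv2.resize(s["pixels"][110:220,200:330,::-1],None,fx=5,fy=5,interpolation=cv2.INTER_CUBIC))
p,R,st=pose();print(p,R.as_matrix()[:,2],st["force"])
f=192/np.tan(np.radians(s["fovy"])/2)
for X in([*p[:2],p[2]-.0402],[.594,-.1165,.089]):
    q=s["R"]@np.array(X)+s["t"];print((q[:2]/q[2]*f+[s["cx"],s["cy"]]-[200,110])*5)
E
```

```text
clock: 13.2
eef_pos: [0.5949, -0.115, 0.1605]
eef_rot: [-3.138, -0.153, -0.001]
force: [0.0, -0.1, -3.3]
width: 0.0255
finger_force: 29.9
clock: 13.53
eef_pos: [0.594, -0.1166, 0.1464]
eef_rot: [-3.138, -0.15, -0.0]
force: [-1.2, 0.4, -2.7]
width: 0.0254
finger_force: 29.9
[ 0.59425997 -0.11691104  0.14689873] [ 1.04431277e-03 -4.04403908e-04 -9.99999373e-01] [-0.33440931  0.23821397 -2.74955728]
[279.64097884 328.00447377]
[279.06073495 357.73176531]
```

View pics/s7.png

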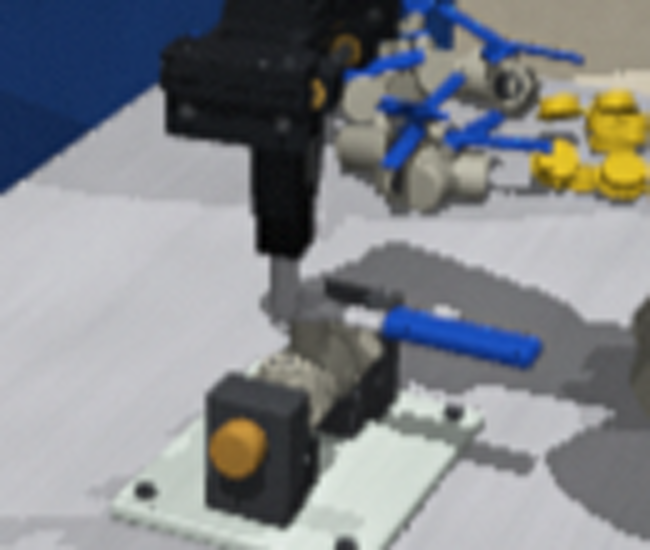

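The crop shows the nose upright above the boss, tip near (285,325), boss near (285,365), as predicted. Lowering gently.

```bash
python3 -m jog '[{"claw":0,"tx":0,"ty":0,"tz":0.5,"ax":0,"ay":0,"az":0},{"claw":0,"tx":0,"ty":0,"tz":1.0,"ax":0,"ay":0,"az":0},{"claw":0,"tx":0,"ty":0,"tz":1.4,"ax":0,"ay":0,"az":0},{"claw":0,"tx":0,"ty":0,"tz":1.5,"ax":0,"ay":0,"az":0},{"claw":0,"tx":0,"ty":0,"tz":1.5,"ax":0,"ay":0,"az":0}]'
for i in 1 2 3; do python3 -m jog '[{"claw":0,"tx":0,"ty":0,"tz":0,"ax":0,"ay":0,"az":0}]' | grep -E "pos|^force"; done
for i in 1 2 3 4; do python3 -m jog '[{"claw":0,"tx":0,"ty":0,"tz":0.1,"ax":0,"ay":0,"az":0},{"claw":0,"tx":0,"ty":0,"tz":0.1,"ax":0,"ay":0,"az":0},{"claw":0,"tx":0,"ty":0,"tz":0.1,"ax":0,"ay":0,"az":0}]' | grep -E "pos|^force";  done
```

```text
clock: 14.0
eef_pos: [0.5938, -0.1171, 0.1307]
eef_rot: [-3.138, -0.149, 0.001]
force: [0.6, 0.8, -2.0]
width: 0.0259
finger_force: 29.9
eef_pos: [0.5941, -0.1172, 0.1312]
force: [0.1, -0.2, -3.0]
eef_pos: [0.5942, -0.1172, 0.1313]
force: [0.2, 0.2, -1.7]
eef_pos: [0.5941, -0.1172, 0.1313]
force: [-0.1, 0.3, -2.3]
eef_pos: [0.594, -0.1171, 0.1301]
force: [0.1, 0.1, -2.2]
eef_pos: [0.5941, -0.1171, 0.1291]
force: [0.3, -0.5, -1.5]
eef_pos: [0.5941, -0.1172, 0.1283]
force: [-0.0, -0.4, -1.7]
eef_pos: [0.5941, -0.1171, 0.1272]
force: [0.4, 0.5, -1.1]
```

```bash
for i in 1 2; do python3 -m jog '[{"claw":0,"tx":0,"ty":0,"tz":0.1,"ax":0,"ay":0,"az":0},{"claw":0,"tx":0,"ty":0,"tz":0.1,"ax":0,"ay":0,"az":0},{"claw":0,"tx":0,"ty":0,"tz":0.1,"ax":0,"ay":0,"az":0}]' | grep -E "pos|^force";  done
for i in 1 2 3 4 5 6; do python3 -m jog '[{"claw":0,"tx":0,"ty":0,"tz":0,"ax":0,"ay":0,"az":0}]' | grep -E "pos|^force"; done
```

```text
eef_pos: [0.5941, -0.1172, 0.1262]
force: [0.4, -0.2, -0.7]
eef_pos: [0.5941, -0.1171, 0.1252]
force: [-0.2, -0.3, 1.0]
eef_pos: [0.5941, -0.1172, 0.1252]
force: [-0.2, 0.8, 1.5]
eef_pos: [0.5941, -0.1172, 0.1252]
force: [-0.8, 1.6, 1.2]
eef_pos: [0.5941, -0.1171, 0.1252]
force: [0.9, -0.3, 0.1]
eef_pos: [0.594, -0.1172, 0.1252]
force: [-0.7, 0.1, -0.4]
eef_pos: [0.5941, -0.1172, 0.1252]
force: [-0.1, 0.3, 1.9]
eef_pos: [0.5941, -0.1172, 0.1252]
force: [-0.3, 0.8, 0.3]
```

Run:
```python
from h import *
c=lever("side");W=cloud(c)
for a,b,n in((.110,.130,"nose r8"),(.08,.0925,"boss rim r11")):
    m=(np.hypot(W[...,0]-.594,W[...,1]+.115)<.02)&(W[...,2]>a)&(W[...,2]<b);q=W[m]
    print(n,m.sum(),q.mean(0).round(4),q.min(0).round(3),q.max(0).round(3))
```

```text
side 208 mean [ 0.5033068  -0.14252529] axis angle 90.0364515972908 mean angle 92.96598037977765
nose r8 40 [ 0.5905 -0.1112  0.1199] [ 0.585 -0.118  0.111] [ 0.598 -0.105  0.129]
boss rim r11 65 [ 0.5905 -0.1107  0.0859] [ 0.578 -0.129  0.08 ] [ 0.606 -0.097  0.091]
```

```bash
python3 -c "
from workcell import hand_in
print(hand_in())"
```

```text
the job is handed in; nothing more can be done
None
```

I closed the valve lever to its hard stop and handed in with the probe held upright on the boss, tip pressed in about 3.5 mm at roughly 3 N (estimated from the wrist force and height); no verdict came back.

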